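# Tray, then lid, on the pill tin

### The job

Put the pill tin together on the washstand table: first stand the pill tray flat inside the open tin, handle up, then lower the deep lid over the tin until its rim rests on the table all round, hiding tin and tray. Take the tray and the lid that fit (a second handled dish is too wide for the tin, a second cover too narrow to go over it), set both down rather than drop them, and do not knock over the drinking glass.

Things in the scene. Friction and masses are not known exactly. Their poses are not given: they have to be found in the camera images.
- tin: The open round stainless pill tin, a shallow straight-sided pan: outside diameter 86 mm, height 28 mm, bore 80 mm, floor 3 mm thick, loose, 0.22 kg. It has no handle and stands on the table. Origin: centre of its underside, z up along its axis.
- tray: Pill tray: the smaller of two like steel dishes with an upright handle. Dish 60 mm wide (the other 92), 12 high; 6 mm stem; round black grip 14 mm thick, 34 to 62 mm above the underside. Loose, 70 g. Fits the tin with 10 mm to spare all round; seated, its underside is 3 mm above the tin's and its grip ends 37 mm above the tin's rim. Origin: centre of underside, z up the handle.
- lid: Deep lid: the larger of two like upturned steel cups with a black knob on top. Stands on its open rim; 112 mm wide outside (the other 76), 106 inside, 76 high to the flat top, 73 inside; round knob 20 mm thick, 76 to 110 mm above the rim. Loose, 0.2 kg. Slips over tin and tray with 10 mm to spare all round, down to the table. Origin: centre of the open lower rim, z up through the knob.
- glass: The clear drinking glass, an open tumbler 66 mm wide at the rim and 85 mm high, standing upright and loose at the far side of the task area. Leave it standing. Origin: centre of its underside, z up.
Things that resemble listed ones, but are neither listed nor needed, are in the scene too. What is shaped like the lid but brown, red or yellow is not meant.

How it is judged:
By the outcome, as a careful person would: the job done as asked, in the order asked, and still so for the second after the job is handed in, with the robot touching nothing.
It also fails if it takes over 58 s, if anything falls off the work surface, if the arm or the gripper's body presses on something with over 40 N, if the wrist force passes 120 N, or if a joint passes its speed limit or range.

### The arm

A 6-joint arm with a two-finger parallel gripper is mounted at the origin on the work surface. World frame = base frame: x ahead of the robot, y to its left, z up, the work surface at z = 0. Lengths are in m, angles in rad, forces in N, time in s.
With the tool pointing down it reaches from about 0.275 to 0.875 m from the base axis. Payload 12.5 kg.
Tool frame: the origin (TCP) lies midway between the tips of the shut fingers; the grasp point (between the pads) lies 19 mm behind it (r.grasp_offset is the distance from the TCP to the grasp point, in m); z points along the fingers, y is the line along which they close (so a half turn about z gives the same grasp; the last joint's range is limited). The gripper opens to 85 mm and grips with 20 to 120 N. Pads are 22 mm wide; open, the fingers measure 114 mm over their backs; the gripper's body (76 mm by 85 mm) begins 54 mm behind the grasp point. The pads swing forward as they close: fully open they stand 13 mm farther back than shut.
Start: joints at [-1.368, 0.351, 1.652, -0, 1.139, -0.085], TCP at [0.156, -0.527, 0.231] pointing down, gripper open.
Joint ranges: [-2.75, 2.75], [-0.79, 2.1], [0.01, 2.65], [-1.57, 4.71], [0.07, 3.14], [-2.87, 2.87]. Speed limits (rad/s): [2.22, 2.22, 2.79, 3.14, 3.14, 3.14].

### API

Orientations are given as a unit quaternion [x, y, z, w].
In Python, from plant import r gives the robot as it stands.
- The arm moves only by the shell command python3 -m handwheel 'ROWS' [FORCE]. ROWS is JSON, a list of rows, each an object of numbers: "x", "y", "z": the shift along the tool's x, y, z in mm; "rx", "ry", "rz": the turn, a rotation vector about the tool's x, y, z in rad; "hand": the closure in counts, from 0 (fully open) to 255 (shut). In form: [{"x": .., "y": .., "z": .., "rx": .., "ry": .., "rz": .., "hand": ..}, ...]. A call has 1 to 8 rows; each row shifts and turns the commanded pose from where the row before left it, along the tool's axes as they then stand; what a row does not reach is not made up. A row lasts 1/12 s, in which the tool goes at most 41.7 mm and 7.16 degrees, less where a joint would pass 70% of its speed; a pose out of reach is approached as far as the arm can. A call is refused whole if a number of a shift passes 41.7 or a number of a turn 0.125, either way. A call with a gripper value outside its range is refused whole. The fingers move at their own pace and stop on an object; FORCE is the grip in N (left out, the last holds). Time passes only in rows, so rows that do not move let the fingers close. It gives the time, the measured TCP pose, the force, the opening and the grip force at its end, in the units of the state.
- r.sense(): the state, without advancing time (a new reading comes with each control period).
- r.camera(name): name is "scene" or "side" or "wrist"; returns a dict with "pixels" (480x640x3 uint8, red, green, blue), "fov_y" (degrees; the focal length in pixels is half the picture's height over the tangent of half this angle, whatever the lens; pixels are square), "cx", "cy" (the principal point, pixels), "extrinsics" (4x4, takes a point from camera to world coordinates); the wrist camera has in their place "tool_from_camera" (4x4, takes a point from camera to tool coordinates, whose origin is the TCP and whose axes are the flange's). Camera axes: x right, y down, z forward; pixel columns grow to the right and rows downward; lengths in m; the calibration is good to about 2 mm. A picture is of the moment at which its call begins: read the wrist's pose just before it. There is no depth.
- r.job_done(): hands the job in; it is judged then, once.
Trained networks look in a picture, given as the dict that the camera call returned (one of the last four; its "shot" number tells which), for a name from the list of things; names that differ only in an ending like _2 or _b are one class to them, and where a whole thing is asked for, a point or a joint stands for the part that bears it (a point fixed in the world has none). Each returns a list of dicts, best first, with "conf" (0 to 1); they miss things now and then, are a little off and sometimes report something else, mostly with a low value. They report only what shows in the picture. A call takes as long as a camera call. They do not tell look-alikes from the thing itself.
- r.spot_in(name, picture): "position" ([x, y, z] in m, in world coordinates, good to about 4 mm: the middle of the surface that is visible of it).
- r.regions_of(name, picture): "mask" (480x640 bool, what is visible of it).
The state is a dict: "clock": time; "joints": joint angles; "qvel": joint speeds; "joint_efforts": joint torques, N m; "position": TCP position; "eef_rot": TCP orientation; "wrist_force": force on the tool from outside, world axes, zero at the start; "torque": the same for the moment, N m; "gripper_width": finger opening in m; "gripper_force": force on a finger pad.
Only numpy, scipy, OpenCV 4.12 (cv2) and the standard library are available. Lean on these libraries where they do the work, as an engineer would, in place of code of your own. Each camera call takes 0.05 s, during which the arm holds its last target. There are 200 camera calls.

## Working session

There is one attempt and no reset: what is moved stays moved. The work goes in short steps, Python scripts to look and compute and a shell command to move; the robot and the scene stay as the last step left them, time stands still between calls to the robot, and variables do not carry over. Pictures are saved under pics/ and viewed, at most 10 in all, crops included, and the job is handed in when it is done.

```bash
mkdir -p pics; ls; cat > h.py <<'E'
import numpy as np,cv2
from plant import r
def save(p,n): cv2.imwrite('pics/'+n,cv2.cvtColor(p['pixels'],cv2.COLOR_RGB2BGR))
def ray(p,u,v,T=None):
    f=240/np.tan(np.radians(p['fov_y'])/2); E=np.array(p['extrinsics'] if T is None else T)
    return E[:3,3],E[:3,:3]@np.array([(u-p['cx'])/f,(v-p['cy'])/f,1])
def at(p,u,v,z,T=None):
    o,d=ray(p,u,v,T); return np.round(o+d*(z-o[2])/d[2],4)
E
python3 - <<'E'
from h import *
s=r.sense(); print({k:np.round(s[k],3) for k in('clock','position','eef_rot','gripper_width','wrist_force')})
for c in('scene','side'):
    p=r.camera(c); save(p,c+'0.png'); print(c,np.round(p['extrinsics'],3).tolist(),p['fov_y'])
    for n in('tin','tray','lid','glass'):
        for d in r.spot_in(n,p): print(n,np.round(d['position'],3),round(d['conf'],2))
E
```

```text
pics
{'clock': np.float64(0.0), 'position': array([ 0.156, -0.527,  0.231]), 'eef_rot': array([ 0.99 ,  0.143, -0.   , -0.001]), 'gripper_width': np.float64(0.086), 'wrist_force': array([-0.14 ,  0.25 , -0.159])}
scene [[-0.264, 0.633, -0.727, 1.375], [0.965, 0.176, -0.197, 0.314], [0.003, -0.754, -0.657, 0.811], [0.0, 0.0, 0.0, 1.0]] 50.82379614800701
tin [ 0.484 -0.042  0.012] 0.9
tray [ 0.712 -0.004  0.052] 0.59
tray [ 0.642 -0.165  0.012] 0.56
lid [0.382 0.149 0.074] 0.92
lid [0.56  0.324 0.078] 0.74
lid [0.647 0.502 0.078] 0.71
lid [0.492 0.482 0.075] 0.66
lid [0.358 0.414 0.071] 0.66
glass [ 0.716 -0.     0.057] 0.63
side [[-0.739, -0.43, 0.518, -0.146], [-0.673, 0.461, -0.578, 0.84], [0.01, -0.776, -0.63, 0.88], [0.0, 0.0, 0.0, 1.0]] 51.647480281101274
tin [ 0.494 -0.038  0.011] 0.77
tray [ 0.639 -0.162  0.009] 0.66
lid [0.305 0.428 0.077] 0.95
lid [0.592 0.516 0.078] 0.85
lid [0.509 0.337 0.078] 0.82
lid [0.441 0.503 0.075] 0.67
lid [0.326 0.17  0.08 ] 0.61
glass [0.692 0.012 0.061] 0.67
glass [0.51  0.34  0.073] 0.55
```

```bash
sleep 1; ls pics
```

```text
scene0.png
side0.png
```

View pics/scene0.png

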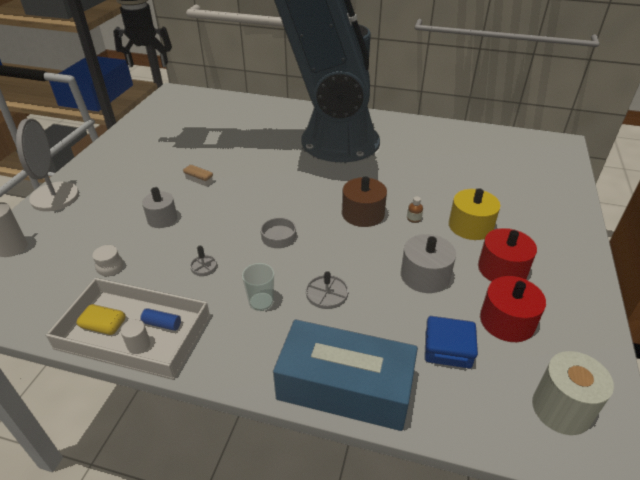

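View pics/side0.png

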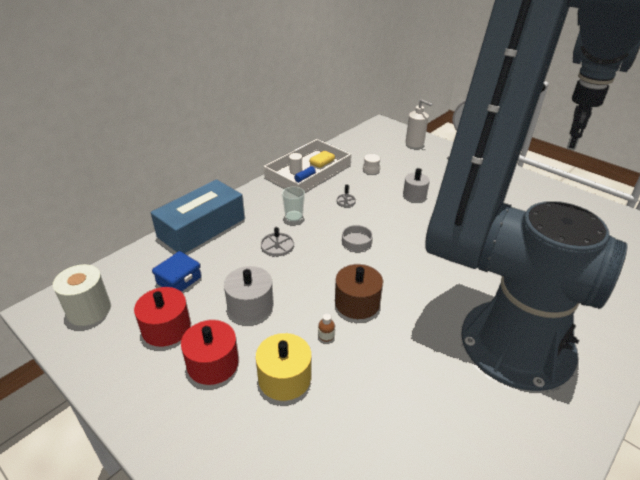

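The scene view shows the tin at (278,233), the narrow handled dish, i.e. the tray, at (203,263), the wide dish at (327,290), the grey deep lid at (428,263), the narrow grey cup at (160,209) and the glass at (260,285). In the side view, the tin is at (357,238), the tray at (346,198), the lid at (248,295) and the glass at (293,205).

```bash
cat >> h.py <<'E'
from scipy.spatial.transform import Rotation as R
from scipy.optimize import minimize
def dark(p,u,v,w=14,th=60):
    g=p['pixels'].max(2)[v-w:v+w,u-w:u+w]; n,l,st,c=cv2.connectedComponentsWithStats((g<th).astype(np.uint8))
    k=1+np.argmax(st[1:,4]); return c[k]+[u-w,v-w],st[k,4]
def fitcyl(p,mask,x0,d,h):
    f=240/np.tan(np.radians(p['fov_y'])/2); E=np.linalg.inv(np.array(p['extrinsics']))
    a=np.linspace(0,2*np.pi,60); 
    def cost(q):
        P=np.array([[q[0]+d/2*np.cos(t),q[1]+d/2*np.sin(t),z,1] for z in(0,h) for t in a])@E.T
        uv=np.c_[P[:,0]/P[:,2]*f+p['cx'],P[:,1]/P[:,2]*f+p['cy']]
        m=np.zeros((1920,2560),np.uint8); cv2.fillConvexPoly(m,cv2.convexHull((uv*4+1.5).astype(np.int32)),1)
        M=cv2.resize(mask.astype(np.uint8),(2560,1920),interpolation=0)
        return 1-(m&M).sum()/(m|M).sum()
    s=minimize(cost,x0,method='Nelder-Mead',options=dict(initial_simplex=[x0,[x0[0]+.01,x0[1]],[x0[0],x0[1]+.01]],xatol=2e-4)); return np.round(s.x,4),round(s.fun,3)
def shift(target):
    s=r.sense(); return np.round(1000*R.from_quat(s['eef_rot']).inv().apply(np.array(target)-s['position']),1)
E
python3 - <<'E'
from h import *
px={'scene':((201,253),(431,244)),'side':((347,190),(247,277))}
for c in('scene','side'):
    p=r.camera(c)
    for (u,v),z,n in zip(px[c],(.048,.093),('tray','lid')):
        q,a=dark(p,u,v); print(c,n,q,a,at(p,*q,z))
    for n,x0,d,h in(('tin',(.487,-.04),.086,.028),('glass',(.705,.005),.063,.085)):
        for m in r.regions_of(n,p)[:2]: print(c,n,m['conf'],fitcyl(p,m['mask'],x0,d,h))
    for m in r.regions_of('lid',p):
        w=fitcyl(p,m['mask'],(.535,.33),.112,.076) 
        print('lid',w)
print(shift([.64,-.165,.14]),R.from_quat(r.sense()['eef_rot']).as_matrix().round(3))
E
```

```text
scene tray [200.54901961 252.01960784] 51 [ 0.6407 -0.1675  0.048 ]
scene lid [430.925      244.59166667] 120 [0.5305 0.3262 0.093 ]
scene tin 0.92 (array([ 0.4908, -0.0384]), np.float64(0.045))
scene glass 0.76 (array([ 0.6996, -0.0066]), np.float64(0.095))
lid (array([0.535, 0.33 ]), np.float64(1.0))
lid (array([0.535, 0.33 ]), np.float64(1.0))
lid (array([0.5295, 0.3254]), np.float64(0.048))
lid (array([0.535, 0.33 ]), np.float64(1.0))
lid (array([0.535, 0.33 ]), np.float64(1.0))
side tray [346.0952381  189.23809524] 21 [ 0.6359 -0.1669  0.048 ]
side lid [246.90526316 276.75789474] 95 [0.5268 0.326  0.093 ]
side tin 0.7 (array([ 0.4891, -0.0403]), np.float64(0.061))
side glass 0.76 (array([ 0.7074, -0.0112]), np.float64(0.096))
lid (array([0.535, 0.33 ]), np.float64(1.0))
lid (array([0.535, 0.33 ]), np.float64(1.0))
lid (array([0.535, 0.33 ]), np.float64(1.0))
lid (array([0.5275, 0.3239]), np.float64(0.023))
lid (array([0.535, 0.33 ]), np.float64(1.0))
[ 566.8 -210.1   91.3] [[ 0.959  0.284 -0.   ]
 [ 0.284 -0.959  0.   ]
 [ 0.    -0.    -1.   ]]
```

```bash
R='' ; python3 -m handwheel '[{"x":30,"y":-10},{"x":36,"y":-13},{"x":36,"y":-13},{"x":36,"y":-13},{"x":36,"y":-13},{"x":36,"y":-13},{"x":36,"y":-13},{"x":36,"y":-13}]'
python3 -m handwheel '[{"x":36,"y":-13},{"x":36,"y":-13},{"x":36,"y":-13},{"x":36,"y":-13},{"x":36,"y":-13,"z":15},{"x":36,"y":-13,"z":20},{"x":30,"y":-13,"z":25},{"z":20}]'
python3 -c "
from h import *
print(shift([.639,-.167,.15]))"
```

```text
[ 565.3 -208.5   81.3]$[0]: bad value
$[0]: bad value
```

```bash
python3 -m handwheel '[{"x":30,"y":-10,"z":0,"rx":0,"ry":0,"rz":0,"hand":0},{"x":36,"y":-13,"z":0,"rx":0,"ry":0,"rz":0,"hand":0},{"x":36,"y":-13,"z":0,"rx":0,"ry":0,"rz":0,"hand":0},{"x":36,"y":-13,"z":0,"rx":0,"ry":0,"rz":0,"hand":0},{"x":36,"y":-13,"z":0,"rx":0,"ry":0,"rz":0,"hand":0},{"x":36,"y":-13,"z":0,"rx":0,"ry":0,"rz":0,"hand":0},{"x":36,"y":-13,"z":0,"rx":0,"ry":0,"rz":0,"hand":0},{"x":36,"y":-13,"z":0,"rx":0,"ry":0,"rz":0,"hand":0}]'
python3 -c "
from h import *
print(shift([.639,-.167,.15]))"
```

```text
clock: 1.57
position: [0.3992, -0.3491, 0.2315]
eef_rot: [0.99, 0.143, 0.0, 0.0]
wrist_force: [0.6, -0.9, 0.3]
gripper_width: 0.0856
gripper_force: 0.0
[ 281.6 -106.6   81.5]
```

```bash
python3 -m handwheel '[{"x":36,"y":-13,"z":0,"rx":0,"ry":0,"rz":0,"hand":80},{"x":36,"y":-13,"z":0,"rx":0,"ry":0,"rz":0,"hand":80},{"x":36,"y":-13,"z":10,"rx":0,"ry":0,"rz":0,"hand":80},{"x":36,"y":-14,"z":10,"rx":0,"ry":0,"rz":0,"hand":80},{"x":36,"y":-14,"z":15,"rx":0,"ry":0,"rz":0,"hand":80},{"x":36,"y":-14,"z":15,"rx":0,"ry":0,"rz":0,"hand":80},{"x":36,"y":-14,"z":15,"rx":0,"ry":0,"rz":0,"hand":80},{"x":29,"y":-10,"z":16,"rx":0,"ry":0,"rz":0,"hand":80}]'
python3 -m handwheel '[{"x":0,"y":0,"z":0,"rx":0,"ry":0,"rz":0,"hand":80}]'
python3 - <<'E'
from h import *
print(shift([.639,-.167,.15]))
s=r.sense(); p=r.camera('wrist'); save(p,'w1.png')
T=np.eye(4);T[:3,:3]=R.from_quat(s['eef_rot']).as_matrix();T[:3,3]=s['position']; T=T@np.array(p['tool_from_camera'])
E_=np.linalg.inv(T); f=240/np.tan(np.radians(p['fov_y'])/2)
q=E_@[.639,-.167,.048,1]; u=q[:2]/q[2]*f+[p['cx'],p['cy']]; print(u)
np.save('T.npy',T)
for d in r.spot_in('tray',p): print(d)
for w in (40,): print(dark(p,int(u[0]),int(u[1]),w),at(p,*dark(p,int(u[0]),int(u[1]),w)[0],.055,T))
E
```

```text
clock: 2.23
position: [0.6394, -0.1678, 0.1496]
eef_rot: [0.99, 0.144, 0.0, 0.0]
wrist_force: [-0.6, -0.2, -0.2]
gripper_width: 0.0587
gripper_force: 0.0
clock: 2.32
position: [0.6395, -0.1659, 0.1465]
eef_rot: [0.989, 0.145, -0.001, -0.001]
wrist_force: [0.8, 0.5, -0.5]
gripper_width: 0.0588
gripper_force: 0.0
[-0.8  0.9 -3.5]
[323.00608618 236.49920208]
{'position': [0.6412, -0.1684, 0.0053], 'conf': 0.91}
(array([322.19861432, 238.33025404]), np.int32(433)) [ 0.6393 -0.1663  0.055 ]
```

View pics/w1.png

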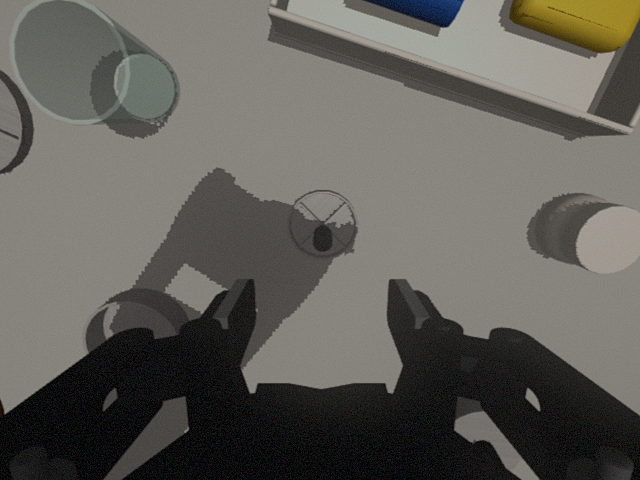

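The wrist view shows the tray at (323,223) with its grip at (322,238), centred between the fingers, the tin at (137,335) and the glass at (100,60). I go down and grip.

```bash
python3 -m handwheel '[{"x":0,"y":0,"z":20,"rx":0,"ry":0,"rz":0,"hand":80},{"x":0,"y":0,"z":30,"rx":0,"ry":0,"rz":0,"hand":80},{"x":0,"y":0,"z":30,"rx":0,"ry":0,"rz":0,"hand":80},{"x":0,"y":0,"z":22,"rx":0,"ry":0,"rz":0,"hand":80},{"x":0,"y":0,"z":13,"rx":0,"ry":0,"rz":0,"hand":80},{"x":0,"y":0,"z":0,"rx":0,"ry":0,"rz":0,"hand":80}]' 30
python3 -m handwheel '[{"x":0,"y":0,"z":0,"rx":0,"ry":0,"rz":0,"hand":230},{"x":0,"y":0,"z":0,"rx":0,"ry":0,"rz":0,"hand":230},{"x":0,"y":0,"z":0,"rx":0,"ry":0,"rz":0,"hand":230},{"x":0,"y":0,"z":0,"rx":0,"ry":0,"rz":0,"hand":230},{"x":0,"y":0,"z":0,"rx":0,"ry":0,"rz":0,"hand":230},{"x":0,"y":0,"z":0,"rx":0,"ry":0,"rz":0,"hand":230}]' 30
```

```text
clock: 2.92
position: [0.6359, -0.1706, 0.0334]
eef_rot: [0.99, 0.143, -0.002, -0.001]
wrist_force: [-0.7, -0.1, -0.4]
gripper_width: 0.0586
gripper_force: 0.0
clock: 3.42
position: [0.6382, -0.1703, 0.0368]
eef_rot: [0.99, 0.143, 0.001, 0.001]
wrist_force: [-1.0, 0.1, 6.5]
gripper_width: 0.013
gripper_force: 29.7
```

```bash
python3 -m handwheel '[{"x":0,"y":0,"z":-10,"rx":0,"ry":0,"rz":0,"hand":230},{"x":0,"y":0,"z":-20,"rx":0,"ry":0,"rz":0,"hand":230},{"x":0,"y":0,"z":-20,"rx":0,"ry":0,"rz":0,"hand":230},{"x":-10,"y":-16,"z":-10,"rx":0,"ry":0,"rz":0,"hand":230},{"x":-16,"y":-25,"z":0,"rx":0,"ry":0,"rz":0,"hand":230},{"x":-16,"y":-25,"z":0,"rx":0,"ry":0,"rz":0,"hand":230},{"x":-16,"y":-25,"z":0,"rx":0,"ry":0,"rz":0,"hand":230},{"x":-16,"y":-25,"z":0,"rx":0,"ry":0,"rz":0,"hand":230}]'
python3 -m handwheel '[{"x":-16,"y":-25,"z":0,"rx":0,"ry":0,"rz":0,"hand":230},{"x":-11,"y":-17,"z":0,"rx":0,"ry":0,"rz":0,"hand":230},{"x":-5,"y":-8,"z":0,"rx":0,"ry":0,"rz":0,"hand":230},{"x":0,"y":0,"z":0,"rx":0,"ry":0,"rz":0,"hand":230},{"x":0,"y":0,"z":0,"rx":0,"ry":0,"rz":0,"hand":230},{"x":0,"y":0,"z":0,"rx":0,"ry":0,"rz":0,"hand":230}]'
python3 - <<'E'
from h import *
ims=[]
for c in('scene','side'):
    p=r.camera(c)
    for n,d,h in(('tin',.086,.028),):
        for m in r.regions_of(n,p)[:2]: print(c,n,m['conf'],fitcyl(p,m['mask'],(.49,-.04),d,h))
    for d in r.spot_in('tray',p): print(c,d)
    u,v=(278,233) if c=='scene' else (357,238)
    ims.append(cv2.resize(p['pixels'][v-90:v+60,u-65:u+65],None,fx=3,fy=3)) 
cv2.imwrite('pics/t2.png',np.hstack(ims)[:,:,::-1])
E
```

```text
clock: 4.08
position: [0.5326, -0.079, 0.0961]
eef_rot: [0.99, 0.143, 0.0, 0.0]
wrist_force: [-0.1, -0.1, -0.4]
gripper_width: 0.0127
gripper_force: 29.4
clock: 4.58
position: [0.49, -0.0416, 0.0957]
eef_rot: [0.99, 0.143, 0.001, 0.0]
wrist_force: [0.0, 0.1, -0.4]
gripper_width: 0.0129
gripper_force: 29.4
scene tin 0.64 (array([ 0.4911, -0.0382]), np.float64(0.176))
scene {'position': [0.4981, -0.0409, 0.0672], 'conf': 0.96}
side tin 0.85 (array([ 0.4892, -0.0401]), np.float64(0.159))
side {'position': [0.4875, -0.036, 0.0654], 'conf': 0.72}
side {'position': [0.4893, -0.0313, 0.0092], 'conf': 0.4}
```

View pics/t2.png

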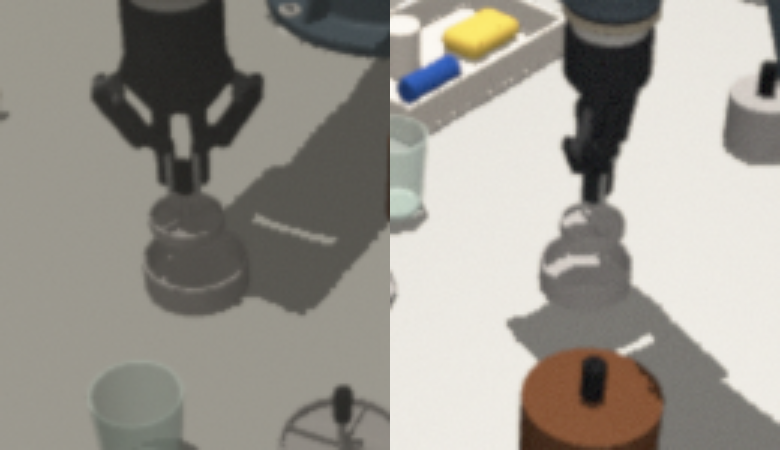

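The crops show the held tray hanging level just above the tin, in the scene half at (187,215) over the tin rim at (196,262) and in the side half at (592,224) over (585,264). I compute the offset.

```bash
python3 - <<'E'
from h import *
for c,t,n in(('scene',(275.3,214.7),(278.3,230.3)),('side',(359.3,222.7),(357,236))):
    p=r.camera(c); print(c,at(p,*t,.074),at(p,*n,.028))
print(r.sense()['position'],shift([.490,-.039,.034]))
E
```

```text
scene [ 0.4992 -0.0388  0.074 ] [ 0.5002 -0.0337  0.028 ]
side [ 0.4808 -0.0335  0.074 ] [ 0.4833 -0.0313  0.028 ]
[ 0.48882375 -0.04110499  0.09520766] [ 1.7 -1.7 61.2]
```

```bash
python3 -m handwheel '[{"x":2,"y":-2.5,"z":5,"rx":0,"ry":0,"rz":0,"hand":230},{"x":0,"y":0,"z":15,"rx":0,"ry":0,"rz":0,"hand":230},{"x":0,"y":0,"z":15,"rx":0,"ry":0,"rz":0,"hand":230},{"x":0,"y":0,"z":10,"rx":0,"ry":0,"rz":0,"hand":230},{"x":0,"y":0,"z":6,"rx":0,"ry":0,"rz":0,"hand":230},{"x":0,"y":0,"z":2,"rx":0,"ry":0,"rz":0,"hand":230},{"x":0,"y":0,"z":1,"rx":0,"ry":0,"rz":0,"hand":230},{"x":0,"y":0,"z":0,"rx":0,"ry":0,"rz":0,"hand":230}]'
python3 -m handwheel '[{"x":0,"y":0,"z":1,"rx":0,"ry":0,"rz":0,"hand":230},{"x":0,"y":0,"z":1,"rx":0,"ry":0,"rz":0,"hand":230},{"x":0,"y":0,"z":0,"rx":0,"ry":0,"rz":0,"hand":230}]'
```

```text
clock: 5.65
position: [0.4902, -0.038, 0.0415]
eef_rot: [0.99, 0.143, 0.0, 0.0]
wrist_force: [-0.3, -0.3, -1.3]
gripper_width: 0.0129
gripper_force: 29.4
clock: 5.9
position: [0.4903, -0.038, 0.0398]
eef_rot: [0.99, 0.143, 0.0, 0.0]
wrist_force: [-0.5, -0.2, 2.3]
gripper_width: 0.0129
gripper_force: 29.7
```

```bash
python3 -m handwheel '[{"x":0,"y":0,"z":0.5,"rx":0,"ry":0,"rz":0,"hand":230},{"x":0,"y":0,"z":0,"rx":0,"ry":0,"rz":0,"hand":230}]'
python3 - <<'E'
from h import *
p=r.camera('scene');ims=[]
for c in('scene','side'):
    p=r.camera(c); u,v=(278,233) if c=='scene' else (357,238)
    ims.append(cv2.resize(p['pixels'][v-90:v+60,u-65:u+65],None,fx=3,fy=3)) 
cv2.imwrite('pics/t3.png',np.hstack(ims)[:,:,::-1])
E
```

```text
clock: 6.07
position: [0.4903, -0.038, 0.0397]
eef_rot: [0.99, 0.143, 0.0, 0.0]
wrist_force: [-3.9, 0.9, 12.2]
gripper_width: 0.0128
gripper_force: 30.7
```

View pics/t3.png

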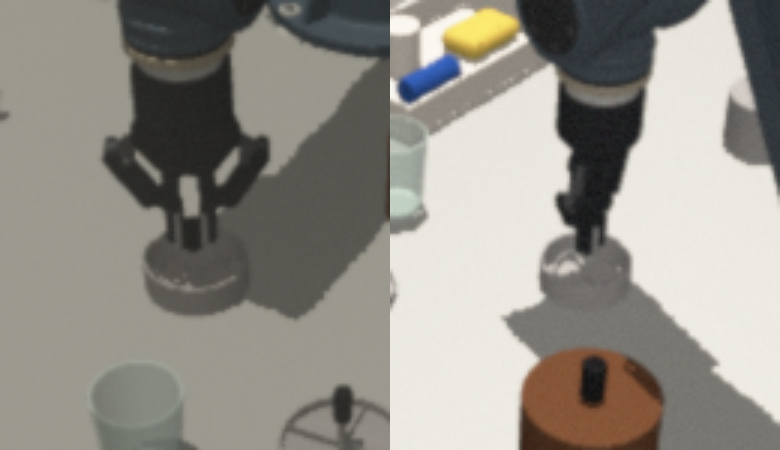

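The tray dish now lies inside the tin in both halves, with its grip upright between the fingers, and contact is felt at 12 N. I release and go to the lid.

```bash
python3 -m handwheel '[{"x":0,"y":0,"z":-0.7,"rx":0,"ry":0,"rz":0,"hand":230},{"x":0,"y":0,"z":0,"rx":0,"ry":0,"rz":0,"hand":190},{"x":0,"y":0,"z":0,"rx":0,"ry":0,"rz":0,"hand":140},{"x":0,"y":0,"z":0,"rx":0,"ry":0,"rz":0,"hand":140},{"x":0,"y":0,"z":0,"rx":0,"ry":0,"rz":0,"hand":140},{"x":0,"y":0,"z":-15,"rx":0,"ry":0,"rz":0,"hand":140},{"x":0,"y":0,"z":-35,"rx":0,"ry":0,"rz":0,"hand":140},{"x":0,"y":0,"z":-35,"rx":0,"ry":0,"rz":0,"hand":140}]'
python3 -m handwheel '[{"x":0,"y":0,"z":-25,"rx":0,"ry":0,"rz":0,"hand":80},{"x":10,"y":-24,"z":0,"rx":0,"ry":0,"rz":0,"hand":80},{"x":14,"y":-34,"z":0,"rx":0,"ry":0,"rz":0,"hand":80},{"x":14,"y":-34,"z":0,"rx":0,"ry":0,"rz":0,"hand":80},{"x":14,"y":-34,"z":0,"rx":0,"ry":0,"rz":0,"hand":80},{"x":14,"y":-34,"z":0,"rx":0,"ry":0,"rz":0,"hand":80},{"x":14,"y":-34,"z":0,"rx":0,"ry":0,"rz":0,"hand":80},{"x":14,"y":-34,"z":0,"rx":0,"ry":0,"rz":0,"hand":80}]'
python3 -m handwheel '[{"x":14,"y":-34,"z":0,"rx":0,"ry":0,"rz":0,"hand":80},{"x":14,"y":-34,"z":0,"rx":0,"ry":0,"rz":0,"hand":80},{"x":13,"y":-27,"z":0,"rx":0,"ry":0,"rz":0,"hand":80},{"x":6,"y":-15,"z":0,"rx":0,"ry":0,"rz":0,"hand":80},{"x":0,"y":0,"z":0,"rx":0,"ry":0,"rz":0,"hand":80},{"x":0,"y":0,"z":0,"rx":0,"ry":0,"rz":0,"hand":80}]'
python3 - <<'E'
from h import *
print(shift([.528,.325,.083]))
for c in ('scene','side'):
    p=r.camera(c)
    for n,d,h in(('tin',.086,.028),):
        for m in r.regions_of(n,p)[:2]: print(c,n,m['conf'],fitcyl(p,m['mask'],(.49,-.04),d,h))
    for d in r.spot_in('tray',p): print(c,d)
    if c=='scene': im=p['pixels'][173:293,213:343]
s=r.sense(); p=r.camera('wrist')
T=np.eye(4);T[:3,:3]=R.from_quat(s['eef_rot']).as_matrix();T[:3,3]=s['position']; T=T@np.array(p['tool_from_camera'])
f=240/np.tan(np.radians(p['fov_y'])/2)
q=np.linalg.inv(T)@[.528,.325,.11,1]; print('pred knob',q[:2]/q[2]*f+[p['cx'],p['cy']])
q=np.linalg.inv(T)@[.528,.325,.076,1]; print('pred top',q[:2]/q[2]*f+[p['cx'],p['cy']])
cv2.imwrite('pics/w4.png',np.hstack([cv2.resize(im,(390,360)),cv2.resize(p['pixels'],(400,360))])[:,:,::-1])
E
```

```text
clock: 6.88
position: [0.489, -0.0378, 0.1247]
eef_rot: [0.99, 0.143, -0.001, -0.0]
wrist_force: [0.7, 0.4, -0.5]
gripper_width: 0.0382
gripper_force: 0.0
clock: 7.55
position: [0.5151, 0.2092, 0.1495]
eef_rot: [0.99, 0.143, -0.0, 0.0]
wrist_force: [0.4, -0.8, 1.2]
gripper_width: 0.0589
gripper_force: 0.0
clock: 8.05
position: [0.5288, 0.3264, 0.149]
eef_rot: [0.99, 0.144, -0.0, 0.0]
wrist_force: [0.6, -0.3, -0.2]
gripper_width: 0.0585
gripper_force: 0.0
[-1.2  1.1 66. ]
scene tin 0.9 (array([ 0.4928, -0.037 ]), np.float64(0.403))
scene {'position': [0.4948, -0.0351, 0.0132], 'conf': 0.55}
side tin 0.98 (array([ 0.4898, -0.0402]), np.float64(0.375))
side {'position': [0.4897, -0.0378, 0.0123], 'conf': 0.73}
pred knob [321.32608349 264.4380854 ]
pred top [321.27539982 247.30193665]
```

View pics/w4.png

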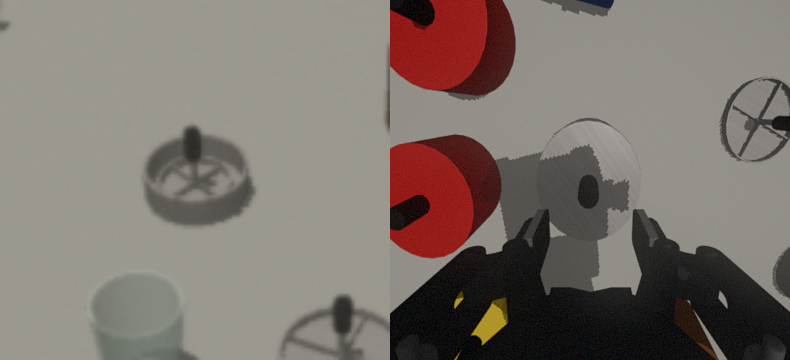

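Left: the tray stands upright in the tin at (192,180). Right (wrist): the grey lid's top is centred about (589,181) with its knob at (588,192), between the fingers. I refine the lid position by a fit.

```bash
python3 - <<'E'
from h import *
s=r.sense(); p=r.camera('wrist')
T=np.eye(4);T[:3,:3]=R.from_quat(s['eef_rot']).as_matrix();T[:3,3]=s['position']; T=T@np.array(p['tool_from_camera'])
p2=dict(p);p2['extrinsics']=T
for m in r.regions_of('lid',p): print(m['conf'],fitcyl(p2,m['mask'],(.528,.325),.112,.076))
q,a=dark(p,317,250,30,45); print(q,a,at(p,*q,.1,T))
print(s['position'],r.sense()['position'])
E
```

```text
0.96 (array([0.528, 0.325]), np.float64(1.0))
0.85 (array([0.528, 0.325]), np.float64(1.0))
0.8 (array([0.528, 0.325]), np.float64(1.0))
0.77 (array([0.5282, 0.3273]), np.float64(0.015))
0.65 (array([0.528, 0.325]), np.float64(1.0))
[317.03421053 256.08508772] 1140 [0.5289 0.3281 0.1   ]
[0.52937442 0.32545654 0.14964999] [0.52934083 0.32573103 0.14964168]
```

```bash
python3 -m handwheel '[{"x":0,"y":-1.5,"z":10,"rx":0,"ry":0,"rz":0,"hand":80},{"x":0,"y":0,"z":20,"rx":0,"ry":0,"rz":0,"hand":80},{"x":0,"y":0,"z":20,"rx":0,"ry":0,"rz":0,"hand":80},{"x":0,"y":0,"z":10,"rx":0,"ry":0,"rz":0,"hand":80},{"x":0,"y":0,"z":5,"rx":0,"ry":0,"rz":0,"hand":80},{"x":0,"y":0,"z":0,"rx":0,"ry":0,"rz":0,"hand":80},{"x":0,"y":0,"z":0,"rx":0,"ry":0,"rz":0,"hand":80}]' 50
python3 -m handwheel '[{"x":0,"y":0,"z":0,"rx":0,"ry":0,"rz":0,"hand":220},{"x":0,"y":0,"z":0,"rx":0,"ry":0,"rz":0,"hand":220},{"x":0,"y":0,"z":0,"rx":0,"ry":0,"rz":0,"hand":220},{"x":0,"y":0,"z":0,"rx":0,"ry":0,"rz":0,"hand":220},{"x":0,"y":0,"z":0,"rx":0,"ry":0,"rz":0,"hand":220},{"x":0,"y":0,"z":0,"rx":0,"ry":0,"rz":0,"hand":220}]' 50
```

```text
clock: 9.08
position: [0.5291, 0.3277, 0.0849]
eef_rot: [0.99, 0.143, 0.0, -0.0]
wrist_force: [-0.5, 0.3, 0.9]
gripper_width: 0.0585
gripper_force: 0.0
clock: 9.58
position: [0.5291, 0.3277, 0.0854]
eef_rot: [0.99, 0.143, 0.001, -0.0]
wrist_force: [-1.6, -0.5, 6.7]
gripper_width: 0.018
gripper_force: 48.7
```

```bash
python3 -m handwheel '[{"x":0,"y":0,"z":-10,"rx":0,"ry":0,"rz":0,"hand":220},{"x":0,"y":0,"z":-25,"rx":0,"ry":0,"rz":0,"hand":220},{"x":0,"y":0,"z":-30,"rx":0,"ry":0,"rz":0,"hand":220},{"x":0,"y":0,"z":-25,"rx":0,"ry":0,"rz":0,"hand":220},{"x":-5,"y":12,"z":-10,"rx":0,"ry":0,"rz":0,"hand":220},{"x":-10,"y":24,"z":0,"rx":0,"ry":0,"rz":0,"hand":220},{"x":-12,"y":29,"z":0,"rx":0,"ry":0,"rz":0,"hand":220},{"x":-12,"y":29,"z":0,"rx":0,"ry":0,"rz":0,"hand":220}]'
python3 -m handwheel '[{"x":-12,"y":29,"z":0,"rx":0,"ry":0,"rz":0,"hand":220},{"x":-12,"y":29,"z":0,"rx":0,"ry":0,"rz":0,"hand":220},{"x":-12,"y":29,"z":0,"rx":0,"ry":0,"rz":0,"hand":220},{"x":-12,"y":29,"z":0,"rx":0,"ry":0,"rz":0,"hand":220},{"x":-12,"y":29,"z":0,"rx":0,"ry":0,"rz":0,"hand":220},{"x":-12,"y":29,"z":0,"rx":0,"ry":0,"rz":0,"hand":220},{"x":-12,"y":29,"z":0,"rx":0,"ry":0,"rz":0,"hand":220},{"x":-12,"y":23,"z":0,"rx":0,"ry":0,"rz":0,"hand":220}]'
python3 -m handwheel '[{"x":-10,"y":14,"z":0,"rx":0,"ry":0,"rz":0,"hand":220},{"x":-6,"y":6,"z":0,"rx":0,"ry":0,"rz":0,"hand":220},{"x":0,"y":0,"z":0,"rx":0,"ry":0,"rz":0,"hand":220},{"x":0,"y":0,"z":0,"rx":0,"ry":0,"rz":0,"hand":220},{"x":0,"y":0,"z":0,"rx":0,"ry":0,"rz":0,"hand":220},{"x":0,"y":0,"z":0,"rx":0,"ry":0,"rz":0,"hand":220}]'
python3 - <<'E'
from h import *
print(shift([.4905,-.0385,.185]))
ims=[]
for c in('scene','side'):
    p=r.camera(c)
    for n in('tin','lid'):
      for d in r.spot_in(n,p): 
        if abs(d['position'][1])<.1: print(c,n,d)
    u,v=(278,203) if c=='scene' else (357,208)
    ims.append(cv2.resize(p['pixels'][v-100:v+80,u-65:u+65],None,fx=3,fy=3)) 
cv2.imwrite('pics/t5.png',np.hstack(ims)[:,:,::-1])
E
```

```text
clock: 10.25
position: [0.5171, 0.2248, 0.1842]
eef_rot: [0.99, 0.144, -0.0, 0.0]
wrist_force: [1.5, -1.3, -1.2]
gripper_width: 0.0183
gripper_force: 49.0
clock: 10.92
position: [0.4891, -0.0199, 0.1842]
eef_rot: [0.99, 0.143, -0.0, 0.0]
wrist_force: [0.1, -0.5, -2.9]
gripper_width: 0.0183
gripper_force: 49.0
clock: 11.42
position: [0.4807, -0.0404, 0.1844]
eef_rot: [0.99, 0.144, 0.0, -0.0]
wrist_force: [0.1, -0.4, -3.0]
gripper_width: 0.0184
gripper_force: 49.1
[10.   1.  -0.6]
scene tin {'position': [0.502, -0.036, 0.0141], 'conf': 0.8}
scene lid {'position': [0.5197, -0.0281, 0.1669], 'conf': 0.73}
side tin {'position': [0.4818, -0.0235, 0.0163], 'conf': 0.76}
side lid {'position': [0.4623, -0.0147, 0.1618], 'conf': 0.97}
```

View pics/t5.png

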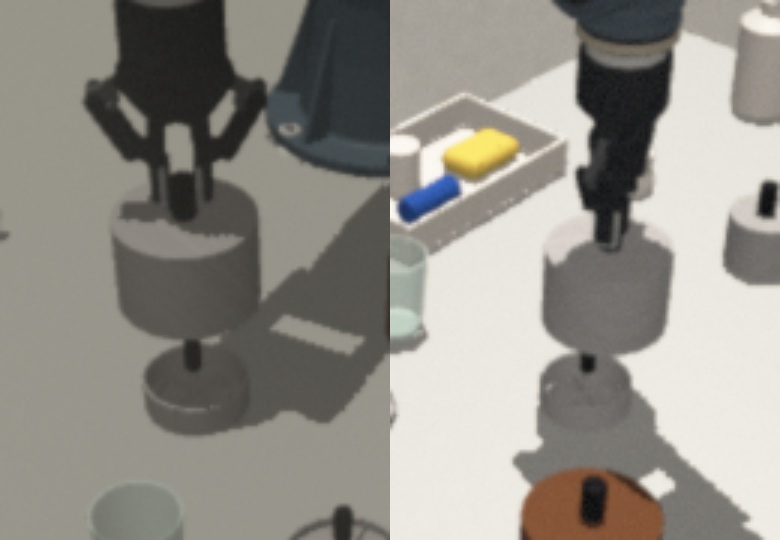

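The lid is held level above the tin in both halves: lid at (187,255) over the tin at (196,390), and (606,285) over (585,390). I went about 10 mm too far in tool x, so I correct that and then measure lid against tin.

```bash
python3 -m handwheel '[{"x":10,"y":1,"z":0,"rx":0,"ry":0,"rz":0,"hand":220},{"x":0,"y":0,"z":10,"rx":0,"ry":0,"rz":0,"hand":220},{"x":0,"y":0,"z":0,"rx":0,"ry":0,"rz":0,"hand":220},{"x":0,"y":0,"z":0,"rx":0,"ry":0,"rz":0,"hand":220},{"x":0,"y":0,"z":0,"rx":0,"ry":0,"rz":0,"hand":220}]'
sed -i 's/def fitcyl(p,mask,x0,d,h)/def fitcyl(p,mask,x0,d,h,z0=0)/;s/for z in(0,h) for t/for z in(z0,h) for t/' h.py
python3 - <<'E'
from h import *
print(shift([.4905,-.0385,.175]),r.sense()['position'])
for c in('scene','side'):
    p=r.camera(c)
    for m in r.regions_of('lid',p):
        w=fitcyl(p,m['mask'],(.49,-.039),.112,.166,.09)
        if w[1]<.5: print(c,'lid',w)
    for m in r.regions_of('tin',p): print(c,'tin',fitcyl(p,m['mask'],(.49,-.039),.086,.028))
E
```

```text
clock: 12.13
position: [0.4902, -0.0394, 0.1742]
eef_rot: [0.99, 0.143, -0.0, -0.0]
wrist_force: [-1.2, -0.7, -2.9]
gripper_width: 0.0186
gripper_force: 49.1
[ 0.5 -0.8 -0.8] [ 0.49019888 -0.03941135  0.17419587]
scene lid (array([ 0.4927, -0.0402]), np.float64(0.079))
scene tin (array([ 0.4922, -0.0381]), np.float64(0.47))
side lid (array([ 0.4884, -0.0436]), np.float64(0.101))
side tin (array([ 0.4876, -0.0374]), np.float64(0.436))
```

```bash
python3 -m handwheel '[{"x":0.5,"y":-2,"z":10,"rx":0,"ry":0,"rz":0,"hand":220},{"x":0,"y":0,"z":10,"rx":0,"ry":0,"rz":0,"hand":220},{"x":0,"y":0,"z":10,"rx":0,"ry":0,"rz":0,"hand":220},{"x":0,"y":0,"z":8,"rx":0,"ry":0,"rz":0,"hand":220},{"x":0,"y":0,"z":8,"rx":0,"ry":0,"rz":0,"hand":220},{"x":0,"y":0,"z":8,"rx":0,"ry":0,"rz":0,"hand":220},{"x":0,"y":0,"z":0,"rx":0,"ry":0,"rz":0,"hand":220}]'
python3 - <<'E'
from h import *
ims=[]
for c in('scene','side'):
    p=r.camera(c)
    u,v=(278,233) if c=='scene' else (357,238)
    ims.append(cv2.resize(p['pixels'][v-100:v+60,u-65:u+65],None,fx=3,fy=3)) 
cv2.imwrite('pics/t6.png',np.hstack(ims)[:,:,::-1])
E
```

```text
clock: 13.02
position: [0.4895, -0.0372, 0.1187]
eef_rot: [0.99, 0.143, -0.001, -0.0]
wrist_force: [-0.6, -0.4, -3.0]
gripper_width: 0.0183
gripper_force: 49.1
```

View pics/t6.png

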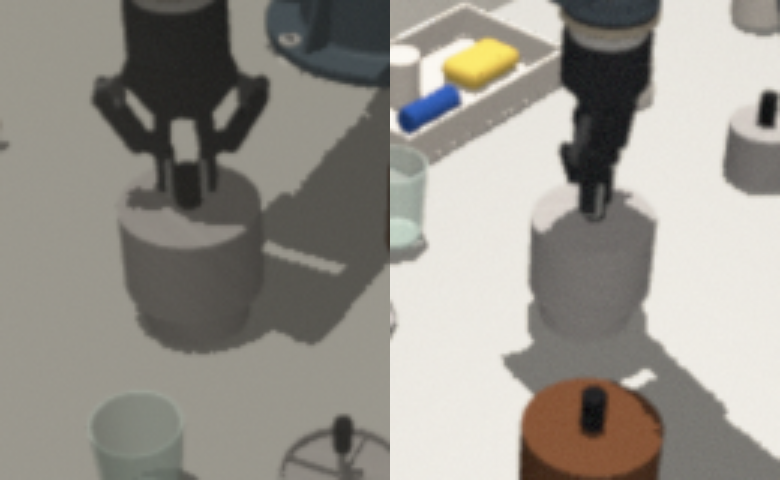

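The lid hangs concentric with the tin in both halves, at (190,290) and (590,290), without contact force. I lower on.

```bash
python3 -m handwheel '[{"x":0,"y":0,"z":7,"rx":0,"ry":0,"rz":0,"hand":220},{"x":0,"y":0,"z":7,"rx":0,"ry":0,"rz":0,"hand":220},{"x":0,"y":0,"z":7,"rx":0,"ry":0,"rz":0,"hand":220},{"x":0,"y":0,"z":5,"rx":0,"ry":0,"rz":0,"hand":220},{"x":0,"y":0,"z":3,"rx":0,"ry":0,"rz":0,"hand":220},{"x":0,"y":0,"z":1,"rx":0,"ry":0,"rz":0,"hand":220},{"x":0,"y":0,"z":0,"rx":0,"ry":0,"rz":0,"hand":220},{"x":0,"y":0,"z":0,"rx":0,"ry":0,"rz":0,"hand":220}]'
python3 -m handwheel '[{"x":0,"y":0,"z":1,"rx":0,"ry":0,"rz":0,"hand":220},{"x":0,"y":0,"z":1,"rx":0,"ry":0,"rz":0,"hand":220},{"x":0,"y":0,"z":0,"rx":0,"ry":0,"rz":0,"hand":220}]'
```

```text
clock: 13.78
position: [0.4904, -0.0374, 0.0906]
eef_rot: [0.99, 0.143, 0.0, 0.0]
wrist_force: [0.5, 0.5, -2.8]
gripper_width: 0.0182
gripper_force: 49.1
clock: 14.03
position: [0.4903, -0.0374, 0.0885]
eef_rot: [0.99, 0.143, 0.0, 0.0]
wrist_force: [-0.3, -0.6, -2.9]
gripper_width: 0.0186
gripper_force: 49.1
```

```bash
python3 -m handwheel '[{"x":0,"y":0,"z":1,"rx":0,"ry":0,"rz":0,"hand":220},{"x":0,"y":0,"z":1,"rx":0,"ry":0,"rz":0,"hand":220},{"x":0,"y":0,"z":0,"rx":0,"ry":0,"rz":0,"hand":220}]'; python3 -m handwheel '[{"x":0,"y":0,"z":0.7,"rx":0,"ry":0,"rz":0,"hand":220},{"x":0,"y":0,"z":0,"rx":0,"ry":0,"rz":0,"hand":220}]'
```

```text
clock: 14.28
position: [0.4902, -0.0373, 0.0863]
eef_rot: [0.99, 0.143, -0.0, -0.0]
wrist_force: [-0.1, 0.1, -2.8]
gripper_width: 0.018
gripper_force: 49.1
clock: 14.45
position: [0.4903, -0.0373, 0.0857]
eef_rot: [0.99, 0.143, -0.0, -0.0]
wrist_force: [-0.7, 0.3, -2.3]
gripper_width: 0.018
gripper_force: 49.1
```

```bash
python3 -m handwheel '[{"x":0,"y":0,"z":0.5,"rx":0,"ry":0,"rz":0,"hand":220},{"x":0,"y":0,"z":0,"rx":0,"ry":0,"rz":0,"hand":220}]'; python3 -m handwheel '[{"x":0,"y":0,"z":0.3,"rx":0,"ry":0,"rz":0,"hand":220},{"x":0,"y":0,"z":0,"rx":0,"ry":0,"rz":0,"hand":220}]'
```

```text
clock: 14.62
position: [0.4903, -0.0374, 0.0854]
eef_rot: [0.99, 0.143, 0.0, 0.0]
wrist_force: [-1.3, 0.1, -0.7]
gripper_width: 0.018
gripper_force: 49.6
clock: 14.78
position: [0.4903, -0.0374, 0.0853]
eef_rot: [0.99, 0.143, 0.0, 0.0]
wrist_force: [-2.5, -1.0, 4.5]
gripper_width: 0.0186
gripper_force: 49.9
```

Seated on the table (TCP back at its grasp height of 0.0853). I release, rise and check.

```bash
python3 -m handwheel '[{"x":0,"y":0,"z":0,"rx":0,"ry":0,"rz":0,"hand":190},{"x":0,"y":0,"z":0,"rx":0,"ry":0,"rz":0,"hand":140},{"x":0,"y":0,"z":0,"rx":0,"ry":0,"rz":0,"hand":100},{"x":0,"y":0,"z":0,"rx":0,"ry":0,"rz":0,"hand":100},{"x":0,"y":0,"z":-10,"rx":0,"ry":0,"rz":0,"hand":100},{"x":0,"y":0,"z":-30,"rx":0,"ry":0,"rz":0,"hand":100},{"x":0,"y":0,"z":-35,"rx":0,"ry":0,"rz":0,"hand":100},{"x":0,"y":0,"z":-35,"rx":0,"ry":0,"rz":0,"hand":100}]'
python3 -m handwheel '[{"x":0,"y":0,"z":-30,"rx":0,"ry":0,"rz":0,"hand":100},{"x":0,"y":0,"z":-10,"rx":0,"ry":0,"rz":0,"hand":100},{"x":0,"y":0,"z":0,"rx":0,"ry":0,"rz":0,"hand":100},{"x":0,"y":0,"z":0,"rx":0,"ry":0,"rz":0,"hand":100}]'
python3 - <<'E'
from h import *
ims=[]
for c in('scene','side'):
    p=r.camera(c)
    for m in r.regions_of('lid',p):
        w=fitcyl(p,m['mask'],(.49,-.039),.112,.076)
        if w[1]<.6: print(c,'lid',w)
    u,v=(278,233) if c=='scene' else (357,238)
    ims.append(cv2.resize(p['pixels'][v-100:v+80,u-65:u+65],None,fx=3,fy=3)) 
cv2.imwrite('pics/t7.png',np.hstack(ims)[:,:,::-1])
E
```

```text
clock: 15.45
position: [0.4898, -0.0373, 0.1968]
eef_rot: [0.99, 0.143, -0.0, -0.0]
wrist_force: [0.6, 0.9, 0.7]
gripper_width: 0.0518
gripper_force: 0.0
clock: 15.78
position: [0.4901, -0.0373, 0.2348]
eef_rot: [0.99, 0.143, 0.0, 0.0]
wrist_force: [0.4, 0.3, -1.5]
gripper_width: 0.0515
gripper_force: 0.0
scene lid (array([ 0.4903, -0.0395]), np.float64(0.024))
side lid (array([ 0.4897, -0.0426]), np.float64(0.04))
```

View pics/t7.png

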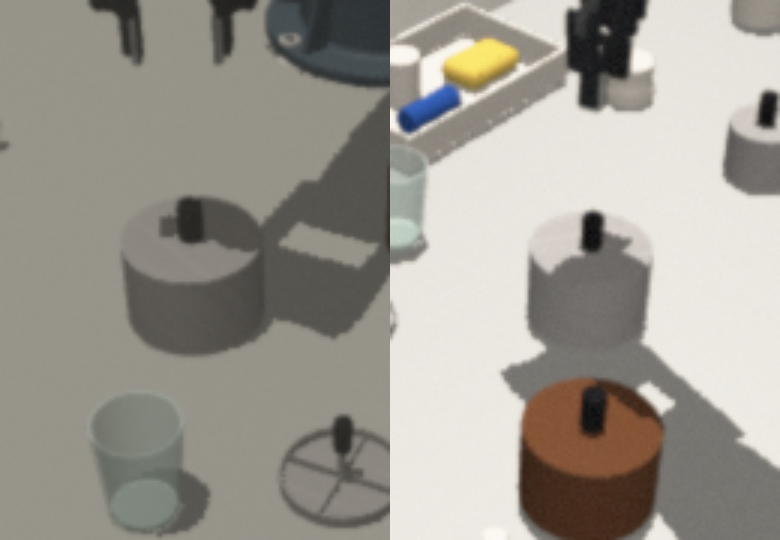

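The lid stands flat on the table at (193,280) and (590,280), hiding tin and tray. The glass at (140,460) is upright and the gripper is clear.

```bash
python3 -c "
from plant import r
print(r.job_done())"
```

```text
the job is handed in; nothing more can be done
None
```

The job is handed in at about 16 s: the tray went into the tin first, the deep lid stands over both with its rim on the table, and the glass is still upright.

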